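# Clamp down the pressure cooker until the knob clicks

### The arm

A 7-joint arm with a two-finger parallel gripper is mounted at the origin on a cart in front of the work surface, level with it; the furniture and walls round the work are solid. World frame = base frame: x ahead of the robot, y to its left, z up, the work surface at z = 0. Lengths are in mm, angles in rad, forces in N, time in s.
With the tool pointing down it reaches from about 425 to 925 mm from the base axis. Payload 6.8 kg.
Tool frame: the origin (TCP) lies at the very end of the fingers, on their centre line; the grasp point (between the pads) lies 19 mm behind it; z points along the fingers, y is the direction in which the jaws open and shut (so a half turn about z gives the same grasp; the last joint's range is limited). The gripper opens to 85 mm and grips with 20 to 120 N. Pads are 22 mm wide; open, the fingers measure 114 mm over their backs; the gripper's body (76 mm by 85 mm) begins 54 mm behind the grasp point. The pads swing forward as they close: fully open they stand 13 mm farther back than shut.
Start: joints at [1.239, 0.477, 0.022, 1.555, -0.011, 1.109, -0.083], TCP at [149.815, -658.181, 231.308] pointing down, gripper open.
Joint ranges: [-2.96, 2.96], [-0.34, 2.1], [-1.41, 1.46], [0.24, 2.44], [-1.37, 4.51], [0.17, 1.92], [-2.96, 2.96]. Speed limits (rad/s): [2.39, 2.39, 3.14, 3.14, 3.14, 3.14, 3.14].

### API

Orientations are given as [roll, pitch, yaw] about the fixed x, y, z axes, in that order (R = Rz(yaw) Ry(pitch) Rx(roll)).
In Python, from cell import monitor, grab_frame, hand_in gives the robot as it stands. The module is installed in compiled form; this text tells all that it offers.
- The arm moves only by the tool step_arm, never from a script. Its argument "moves" is a list that holds one entry, the list of rows, each a list of 6 numbers: the shift along the tool's x, y, z normalised to -1 to 1, where 1 is 10 cm, then the turn, a rotation vector about the tool's x, y, z normalised to -1 to 1, where 1 is 2 rad. In form: [[[tx, ty, tz, ax, ay, az], ...]]. A call has 1 to 12 rows; each row is the pose to reach, as a shift and turn from the pose commanded when the call began, along the tool's axes at that moment; what a row does not reach only later rows make up. A row lasts 1/8 s, in which the tool goes at most 62.5 mm and 10.7 degrees, less where a joint would pass 70% of its speed; a pose out of reach is approached as far as the arm can. A call with a number of a shift or a turn outside -1 to 1 is refused whole. A call with a gripper value outside its range is refused whole. "fingers" is the closure, from 0 (fully open) to 1 (shut), set as the call begins (left out, the last holds). The fingers move at their own pace and stop on an object; "force" is the grip in N (left out, the last holds). Time passes only in rows, so rows that repeat a pose let the fingers close. It gives the time, the measured TCP pose, the force and the opening at its end, in the units of the state.
- monitor.get_obs(): the state, without advancing time (a new reading comes with each control period).
- grab_frame(name): name is "side" or "top"; returns a dict with "pixels" (480x640x3 uint8, red, green, blue), "K" (3x3 intrinsics, pixels), "R" (3x3) and "t" (3): a world point X has camera coordinates R X + t. Camera axes: x right, y down, z forward; pixel columns grow to the right and rows downward; lengths in mm; the calibration is good to about 2 mm. A picture is of the moment at which its call begins. There is no depth.
- hand_in(): hands the job in, once; it reports no verdict.
The state is a dict: "time": time; "q": joint angles; "qvel": joint speeds; "joint_efforts": joint torques, N m; "tool_pos": TCP position; "orientation": TCP orientation; "ft_force": force on the tool from outside, world axes, zero at the start; "wrist_torque": the same for the moment, N m; "finger_gap": finger opening in mm.
Only numpy, scipy, OpenCV 4.12 (cv2) and the standard library are available. Lean on these libraries where they do the work, as an engineer would, in place of code of your own. Each camera call takes 0.05 s, during which the arm holds its last target. There are 200 camera calls.

### The job

The filled pressure cooker on the hob has its lid on but is not clamped yet. Swing the steel clamp bar clockwise until both its ends are fully home under the catch lugs, then tighten the black knob clockwise until its slip clutch clicks for the first time, and stop there and leave it tight: a second click is too much. Keep the cooker where it stands and leave the onion, the lemon and the pepper mill alone.

Things in the scene. Friction and masses are not known exactly. Their poses are not given: they have to be found in the camera images.
- cooker: stove-top pressure cooker, light bare metal, 193 mm across, lid on (lid centre 129 mm up), 5 to 7 kg, standing loose on the hob; slides if pushed sideways with some 25 N. Origin: centre of its underside, on the common axis of lid, bar, screw and knob; z up; x runs to lug a; black loop handles at +y and -y, 88 mm up; on the lid a small black vent weight (154 mm up, 60 mm from the axis, towards -y)
- lug_a (a point): top of the catch lug on the cooker's rim at its +x side, 105 mm from the axis, 111 mm up: a steel shelf 46 mm wide, 5 mm thick, open below, with a stop tab hanging at its clockwise side (seen from above)
- lug_b (a point): the same lug on the opposite side, at the cooker's -x
- bar: steel clamp bar right across the lid, 248 mm long, 22 mm wide, 8 mm thick, top face 158 mm above the cooker's underside; its ends bend down and hook inward, to go under the lugs; in the middle a threaded boss 38 mm across. Origin on the cooker's axis, level with its underside; x runs along the bar to end a
- bar_end_a (a point): a point in the bar, mid-thickness, 78 mm from the axis on the arm that belongs under lug a: a good place to grip or push. The lid lies about 29 mm below this point; free room on both sides
- bar_end_b (a point): the same point on the opposite arm, which belongs under lug b
- bar_swing (a joint): angle of the bar, rad, counter-clockwise from above: 0 = home against the stops under the lugs; starts at 0.45 to 0.75, limit 0.9. Takes about 1.5 N at 78 mm to move and stays where it is left. The knob does not turn with it
- knob_grip (a point): on the axis, in the black knob's raised bar grip: 58 mm long (this point's x), 17 mm thick (y), reaching 11 mm above and 16 mm below this point; under it a round ribbed skirt, 58 mm across. Clockwise from above tightens. With the bar home it turns lightly (under 0.15 N m) for 0.9 to 2.3 rad, different each time, then comes up hard; the clutch lets go at about 0.35 N m. It stays where it is left
- clamp_knob (a joint): slip of the knob's clutch, rad, clockwise positive. About 0 while the knob drives the screw; once that is tight it creeps to about 0.25 as the torque rises, then jumps to about 0.5 at the first click, the torque falling to nearly nothing; every further 0.52 is one more click. Let go before the click, it springs back. It does not show how far the screw has turned
- screw: steel screw, 14 mm thick, on the axis between lid and knob, turned by the knob through the clutch; it presses on the bar's thread once tight. Origin on the axis, level with the cooker's underside
- onion: red onion, 78 mm across, origin under its centre, on the dark glass board right of the hob: leave alone
- lemon: lemon, 72 mm long, origin under its centre, on the dark glass board: leave alone
- pepper_mill: wooden pepper mill, 58 mm across, 170 mm tall, origin under its centre, on the dark glass board: leave alone

How it is judged (in metres and radians):
On the way, in this order (a step that is already met when the one before it is completed fails the run):
1. the clamp bar is swung home under the lugs (value of joint bar_swing below 0.07 rad), for 0.2 s.
2. the screw is tight and the knob's clutch has clicked (value of joint clamp_knob above 0.4 rad and contact force between bar and screw above 2 N), for 0.2 s.
At the end, for the whole second after the job is handed in: the bar is home under the lugs (within 0.07 rad), the clutch has clicked once and only once (slip 0.4 to 0.9 rad), the screw still bears on the bar's thread with over 2 N, the lugs are within 30 mm of where they were, so are onion, lemon and pepper mill (all of step 2 and value of joint bar_swing below 0.07 rad and value of joint clamp_knob below 0.9 rad and distance of each of lug_a, lug_b, onion, lemon, pepper_mill from where it was at the start of the episode below 0.03 m); the robot touches nothing.
It fails at once if the clutch is run to a second click (value of joint clamp_knob above 0.9 rad).
It fails at once if the cooker is shoved or twisted by more than 3 cm (distance of any of lug_a, lug_b from where it was at the start of the episode above 0.03 m).
It fails at once if onion, lemon or pepper mill is moved by more than 3 cm (distance of any of onion, lemon, pepper_mill from where it was at the start of the episode above 0.03 m).
It also fails if it takes over 64 s, if anything falls off the work surface, if the arm or the gripper's body presses on something with over 40 N, if the wrist force passes 120 N, or if a joint passes its speed limit or range.

## Working session

There is one attempt and no reset: what is moved stays moved. The work goes in short steps, Python scripts to look and compute and a tool call to move; the robot and the scene stay as the last step left them, time stands still between calls to the robot, and variables do not carry over. Pictures are saved under pics/ and viewed, about 8 in all and at most 12, crops included, and the job is handed in when it is done.

Besides the shell and the picture viewer there is one more tool, called after "Emit:" as name(argument=value, ...) on one line, values as JSON. step_arm: Moves the arm, as the interface text tells. Its arguments: {"type":"object","properties":{"moves":{"type":"array"},"fingers":{"type":"number"},"force":{"type":"number"}},"required":["moves"]}

```bash
mkdir -p pics; python3 - <<'E'
from cell import monitor, grab_frame
import cv2
print(monitor.get_obs())
for n in("top","side"):
    f=grab_frame(n); cv2.imwrite(f"pics/{n}0.png",f["pixels"][:,:,::-1]); print(n,f["K"],f["R"],f["t"])
E
```

```text
{'time': 0.0, 'q': array([ 1.23890021,  0.47780065,  0.02233553,  1.55645946, -0.01152987,
        1.10931506, -0.08309007]), 'qvel': array([-0.00088232,  0.00203473,  0.00136786,  0.00122951,  0.00130576,
       -0.00195529, -0.00132318]), 'joint_efforts': array([ 7.21447268e-04, -5.96455836e+01,  1.60916727e+00, -2.81193835e+01,
        1.27077903e-02,  9.23201675e-03,  4.02650210e-05]), 'tool_pos': array([ 149.66631515, -657.5798589 ,  230.32189361]), 'orientation': array([-3.13974106e+00,  1.09664988e-04,  2.23818072e-01]), 'ft_force': array([-0.04016289,  0.57372056,  0.28779974]), 'wrist_torque': array([-0.00735662, -0.0157593 , -0.03345169]), 'finger_gap': 85.47020342998277}
top [[613.97213614   0.         315.41524933]
 [  0.         613.97213614 229.72294549]
 [  0.           0.           1.        ]] [[-0.01677982 -0.99847828 -0.05253161]
 [-0.98563467  0.02534898 -0.16697822]
 [ 0.16805575  0.04897512 -0.98456016]] [  36.90997103  567.37763705 1332.54300985]
side [[457.92348214   0.         314.64696745]
 [  0.         457.92348214 236.38578793]
 [  0.           0.           1.        ]] [[-9.99572155e-01  2.23858515e-02 -1.88249814e-02]
 [ 2.92441672e-02  7.53152260e-01 -6.57195901e-01]
 [-5.33812590e-04 -6.57465244e-01 -7.53484683e-01]] [ 537.194598     60.68953506 1015.27054943]
```

View pics/top0.png

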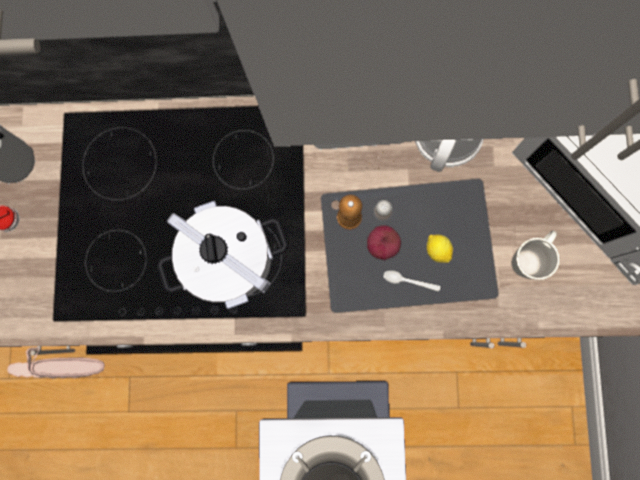

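View pics/side0.png

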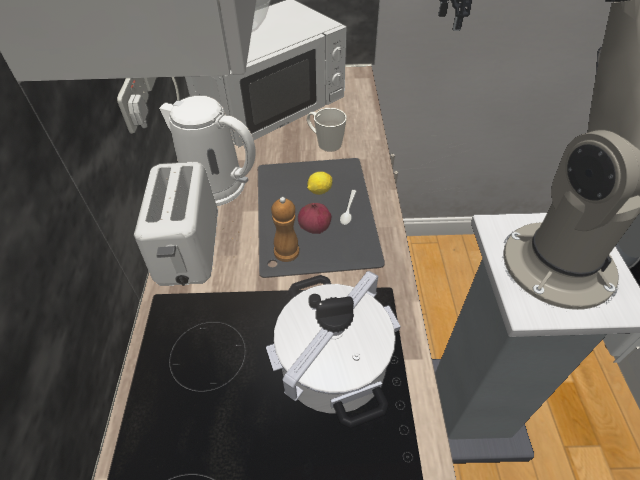

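The top view shows the cooker at about (220,253), with the vent weight at (241,237). Lug a is at (205,208) and lug b at (236,299). The bar runs from (175,220) to (264,288). I'll enlarge both views to measure more closely.

```bash
python3 - <<'E'
import cv2, numpy as np
a=cv2.imread("pics/top0.png")[190:315,150:295]; b=cv2.imread("pics/side0.png")[265:430,255:410]
a=cv2.resize(a,None,fx=4,fy=4,interpolation=cv2.INTER_CUBIC); b=cv2.resize(b,None,fx=3.5,fy=3.5,interpolation=cv2.INTER_CUBIC)
print(a.shape,b.shape)
cv2.imwrite("pics/ca.png",a);cv2.imwrite("pics/cb.png",b)
E
```

```text
(500, 580, 3) (578, 542, 3)
```

View pics/ca.png

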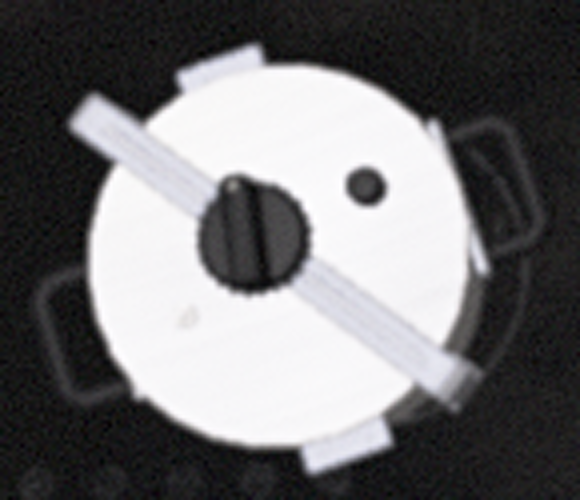

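View pics/cb.png

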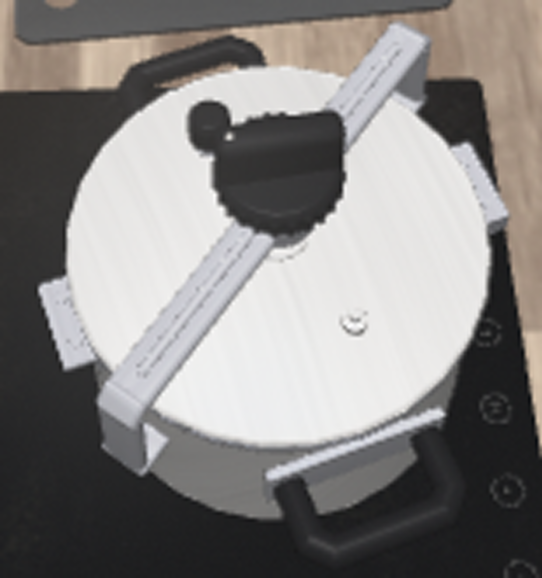

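The enlarged top crop shows lug a at (222,68) and lug b at (347,445). The bar ends are at (85,112) and (460,385). The knob centre is at (254,237), and its grip runs from (232,180) to (268,280). In the side crop, lug a is at (68,325) and lug b at (483,188). The bar ends are at (122,395) and (405,42), and the knob's white dot is at (229,136).

```bash
cat > h.py <<'E'
import numpy as np, pickle
from scipy.optimize import least_squares
K={'t':613.97213614,'s':457.92348214}; C={'t':(315.41524933,229.72294549),'s':(314.64696745,236.38578793)}
R={'t':np.array([[-0.01677982,-0.99847828,-0.05253161],[-0.98563467,0.02534898,-0.16697822],[0.16805575,0.04897512,-0.98456016]]),
's':np.array([[-9.99572155e-01,2.23858515e-02,-1.88249814e-02],[2.92441672e-02,7.53152260e-01,-6.57195901e-01],[-5.33812590e-04,-6.57465244e-01,-7.53484683e-01]])}
T={'t':np.array([36.90997103,567.37763705,1332.54300985]),'s':np.array([537.194598,60.68953506,1015.27054943])}
def proj(c,X):
    p=R[c]@np.asarray(X,float)+T[c]; return p[:2]/p[2]*K[c]+C[c]
def tc(u,v): return np.array([150+(u+.5)/4-.5,190+(v+.5)/4-.5])
def sc(u,v): return np.array([255+(u+.5)/3.5-.5,265+(v+.5)/3.5-.5])
def tri(a,b,g=(500,100,150)):
    return least_squares(lambda X:np.r_[proj('t',X)-a,proj('s',X)-b],g)
def ray(c,p,z):
    return least_squares(lambda X:proj(c,[X[0],X[1],z])-p,(500,100)).x
E
python3 - <<'E'
from h import *
def P(s,r,a,z): return [s[0]+r*np.cos(a),s[1]+r*np.sin(a),s[2]+z]
obs=[('t',tc(222,68),105,0,111),('t',tc(347,445),105,np.pi,111),('s',sc(68,325),105,0,111),('s',sc(483,188),105,np.pi,111)]
ob=[('t',tc(85,112),124,0,158),('t',tc(457,385),124,np.pi,158),('s',sc(122,395),124,0,158),('s',sc(405,38),124,np.pi,158)]
def f(s):
    return np.r_[tuple(proj(c,P(s,r,s[3]+a,z))-p for c,p,r,a,z in obs)+tuple(proj(c,P(s,r,s[4]+a,z))-p for c,p,r,a,z in ob)]
r=least_squares(f,(500,150,0,.3,.9)); print(r.x.round(3),"swing",r.x[4]-r.x[3]); print(r.fun.round(1))
d=tri(tc(233,184),sc(229,136)); print("dot",d.x,d.fun)
for z in(175,185,195,200): print(z,ray('t',tc(254,237),z),ray('t',tc(232,180),z),ray('t',tc(268,280),z))
for n,p in(("mill",(348,205)),("onion",(384,242)),("lemon",(440,248))): print(n,ray('t',p,40))
E
```

```text
[5.08167e+02 2.25065e+02 1.71300e+00 3.19000e-01 9.26000e-01] swing 0.6068441152712828
[ 1.5  2.9 -0.2  0.1  0.4 -1.4 -3.3 -0.4 -0.7  0.   0.4  0.9 -2.4  4.6
  2.7 -3.4]
dot [530.73303814 229.20848214 223.6644295 ] [-0.09396258  0.54363544 -0.41640159 -0.08195982]
175 [512.09056097 228.98037861] [541.95958549 240.74442809] [489.76325057 221.51247268]
185 [510.66239228 226.77739532] [540.28929717 238.44608489] [488.51606803 219.37002455]
195 [509.23422358 224.57441202] [538.61900885 236.14774169] [487.2688855  217.22757643]
200 [508.52013923 223.47292037] [537.78386469 234.9985701 ] [486.64529423 216.15635237]
mill [624.60886837 -49.82002633]
onion [ 537.63138952 -128.25368011]
lemon [ 521.06126526 -251.98561627]
```

Emit:
step_arm(moves=[[[0,0,-1,0,0,0.112],[0,0,-1,0,0,0.112],[0,0,-1,0,0,0.112],[0,0,-1,0,0,0.112]]], fingers=1)

```text
time: 0.6
tool_pos: [149.7, -657.6, 330.1]
orientation: [-3.14, 0.0, 0.0]
ft_force: [-0.4, 0.2, -0.9]
finger_gap: 12.6
```

Emit:
step_arm(moves=[[[1,-1,0,0,0,0],[1,-1,0,0,0,0],[1,-1,0,0,0,0],[1,-1,0,0,0,0]]])

```text
time: 1.1
tool_pos: [250.4, -557.2, 330.1]
orientation: [-3.14, 0.001, 0.002]
ft_force: [-0.9, -0.6, 0.8]
finger_gap: 0.2
```

Works as planned, so I'll continue the free-space travel.

Emit:
step_arm(moves=[[[0.8,-1,0,0,0,0],[0.8,-1,0,0,0,0],[0.8,-1,0,0,0,0]]])

```text
time: 1.48
tool_pos: [332.1, -455.8, 330.7]
orientation: [-3.14, -0.0, 0.005]
ft_force: [-0.3, -0.3, -0.3]
finger_gap: 0.1
```

Emit:
step_arm(moves=[[[0.7,-1,0,0,0,0],[0.7,-1,0,0,0,0],[0.7,-1,0,0,0,0]]])

```text
time: 1.85
tool_pos: [401.7, -356.1, 330.9]
orientation: [-3.14, -0.0, 0.005]
ft_force: [0.5, -0.2, 0.7]
finger_gap: 0.2
```

Emit:
step_arm(moves=[[[0.3,-1,0,0,0,0],[0.3,-1,0,0,0,0],[0.3,-1,0,0,0,0]]])

```text
time: 2.22
tool_pos: [430.0, -257.9, 331.1]
orientation: [-3.141, 0.0, 0.002]
ft_force: [0.2, -0.9, -0.5]
finger_gap: 0.1
```

Emit:
step_arm(moves=[[[0.3,-1,0,0,0,0],[0.3,-1,0,0,0,0],[0.3,-1,0,0,0,0]]])

```text
time: 2.6
tool_pos: [460.4, -158.4, 331.1]
orientation: [-3.141, 0.0, 0.001]
ft_force: [0.2, -0.1, -0.3]
finger_gap: -0.0
```

Emit:
step_arm(moves=[[[0.3,-1,0,0,0,0],[0.3,-1,0,0,0,0],[0.3,-1,0,0,0,0]]])

```text
time: 2.98
tool_pos: [490.7, -58.7, 331.0]
orientation: [-3.141, 0.0, 0.001]
ft_force: [0.5, -1.0, 0.1]
finger_gap: 0.3
```

Emit:
step_arm(moves=[[[0.2,-1,0,0,0,0],[0.2,-1,0,0,0,0],[0.2,-1,0,0,0,0]]])

```text
time: 3.35
tool_pos: [510.8, 41.0, 331.0]
orientation: [-3.141, 0.0, 0.0]
ft_force: [-0.5, -0.7, -0.2]
finger_gap: 0.3
```

Emit:
step_arm(moves=[[[0,-1,0,0,0,0],[0,-1,0,0,0,0],[0,-1,0,0,0,0]]])

```text
time: 3.72
tool_pos: [510.7, 140.9, 331.0]
orientation: [3.141, 0.0, 0.0]
ft_force: [-0.2, -1.0, -0.3]
finger_gap: 0.1
```

Emit:
step_arm(moves=[[[0.1,-0.9,0,0,0,0],[0.1,-0.9,0,0,0,0],[0.1,-0.9,0,0,0,0]]])

```text
time: 4.1
tool_pos: [521.3, 229.9, 330.6]
orientation: [3.141, 0.001, -0.002]
ft_force: [0.5, -1.4, -0.1]
finger_gap: -0.2
```

Emit:
step_arm(moves=[[[0.15,-0.8,0,0,0,0],[0.15,-0.8,0,0,0,0],[0.15,-0.8,0,0,0,0]]])

```text
time: 4.47
tool_pos: [536.2, 309.8, 330.6]
orientation: [3.14, 0.001, -0.002]
ft_force: [0.1, -1.8, 1.5]
finger_gap: 0.1
```

Emit:
step_arm(moves=[[[0,0,0,0,0,-1],[0,0,0,0,0,-1],[0,0,0,0,0,-1],[0,0,0,0,0,-1],[0,0,0,0,0,-1],[0,0,0,0,0,-1],[0,0,0,0,0,-1],[0,0,0,0,0,-1],[0,0,0,0,0,-1],[0,0,0,0,0,-1],[0,0,0,0,0,-1],[0,0,0,0,0,-1]]])

```text
time: 5.98
tool_pos: [536.4, 308.2, 330.8]
orientation: [-3.141, 0.002, 1.995]
ft_force: [-0.7, -0.8, 0.2]
finger_gap: -0.3
```

Emit:
step_arm(moves=[[[0,0,0.8,0,0,-0.095],[0,0,0.8,0,0,-0.095],[0,0,0.8,0,0,-0.095],[0,0,0.8,0,0,-0.095]]])

```text
time: 6.48
tool_pos: [535.8, 312.4, 253.4]
orientation: [3.139, 0.0, 2.187]
ft_force: [0.6, 0.3, -0.3]
finger_gap: -0.2
```

```bash
python3 - <<'E'
from cell import monitor, grab_frame
import cv2
o=monitor.get_obs();print(o['tool_pos'],o['orientation'],o['ft_force'],o['q'])
f=grab_frame("side")["pixels"][:,:,::-1][200:440,200:440]
g=grab_frame("top")["pixels"][:,:,::-1][150:320,120:310]
import numpy as np
f=cv2.resize(f,(400,400),interpolation=2);g=cv2.resize(g,(400,358),interpolation=2);g=cv2.copyMakeBorder(g,0,42,0,0,0)
cv2.imwrite("pics/c1.png",np.hstack([f,g]))
E
```

```text
[535.77810798 312.42663352 253.36308959] [3.13895146e+00 1.55272544e-04 2.18709632e+00] [ 0.61344182  0.27059356 -0.34114222] [ 0.06723434  0.5485793  -0.99199798  1.62211982  0.48173995  1.23354974
 -0.40378081]
```

View pics/c1.png

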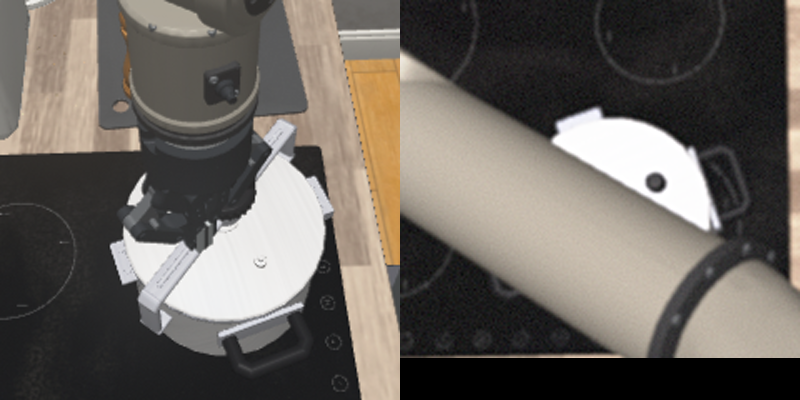

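Emit:
step_arm(moves=[[[0,0,0.6,0,0,0],[0,0,1,0,0,0],[0,0,1,0,0,0],[0,0,1,0,0,0]]])

```text
time: 7.08
tool_pos: [535.9, 313.1, 153.7]
orientation: [3.138, -0.0, 2.19]
ft_force: [-0.6, 0.4, 0.1]
finger_gap: -0.2
```

Emit:
step_arm(moves=[[[0,0,0.1,0,0,0],[0,0,0.1,0,0,0]]])

```text
time: 7.32
tool_pos: [535.2, 311.6, 141.6]
orientation: [3.141, 0.0, 2.189]
ft_force: [0.0, 0.1, -0.5]
finger_gap: 0.2
```

Emit:
step_arm(moves=[[[-0.1,0.024,0,0,0,0.025],[-0.2,0.049,0,0,0,0.05],[-0.3,0.073,0,0,0,0.076],[-0.4,0.097,0,0,0,0.1],[-0.4,0.097,0,0,0,0.1]]])

```text
time: 7.95
tool_pos: [567.2, 283.0, 141.0]
orientation: [-3.141, 0.002, 1.987]
ft_force: [0.3, -0.3, 0.1]
finger_gap: 0.1
```

Emit:
step_arm(moves=[[[-0.06,0.03,0,0,0,0.02],[-0.12,0.07,0,0,0,0.04],[-0.12,0.07,0,0,0,0.04]]])

```text
time: 8.32
tool_pos: [578.2, 275.8, 141.1]
orientation: [3.141, 0.001, 1.908]
ft_force: [-0.0, 0.0, -0.1]
finger_gap: 0.3
```

```bash
python3 - <<'E'
from cell import monitor, grab_frame
import cv2
o=monitor.get_obs();print(o['tool_pos'],o['orientation'],o['ft_force'],o['wrist_torque'])
f=grab_frame("side")["pixels"][:,:,::-1][265:430,255:410]
cv2.imwrite("pics/c2.png",cv2.resize(f,None,fx=3.5,fy=3.5,interpolation=2))
E
```

```text
[578.17830083 275.84631596 141.14168935] [3.14144250e+00 8.12513185e-04 1.90800591e+00] [-0.01405757  0.03605255 -0.06957742] [0.02089627 0.04740097 0.02648263]
```

View pics/c2.png

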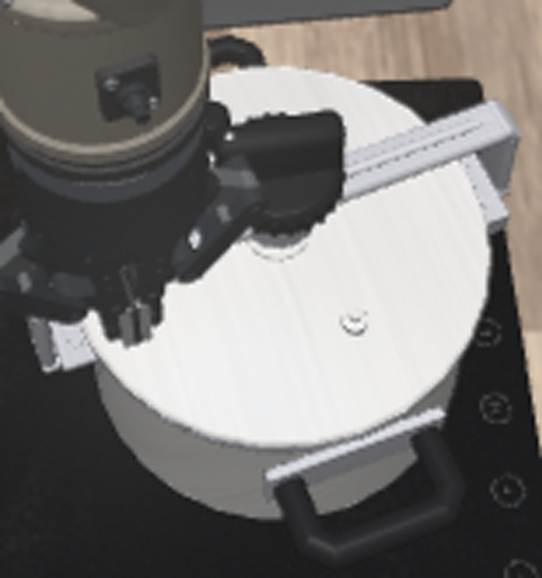

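The bar has followed: end b is now at (505,110), close to lug b at (487,190). The rest goes in small steps, watching the force.

Emit:
step_arm(moves=[[[-0.02,0.01,0,0,0,0],[-0.04,0.01,0,0,0,0],[-0.04,0.01,0,0,0,0]]])

```text
time: 8.75
tool_pos: [579.9, 273.3, 141.4]
orientation: [3.141, -0.0, 1.91]
ft_force: [0.7, 0.9, 0.3]
finger_gap: -0.1
```

Emit:
step_arm(moves=[[[-0.02,0,0,0,0,0],[-0.02,0,0,0,0,0]]])

```text
time: 9.0
tool_pos: [580.1, 272.5, 141.5]
orientation: [3.141, -0.002, 1.911]
ft_force: [-0.4, 6.0, -1.1]
finger_gap: -0.4
```

Emit:
step_arm(moves=[[[-0.02,0,0,0,0,0],[-0.02,0,0,0,0,0]]])

```text
time: 9.25
tool_pos: [580.1, 272.5, 141.6]
orientation: [3.14, -0.004, 1.912]
ft_force: [0.8, 9.4, -3.0]
finger_gap: -0.0
```

The force rose to 9 N with no further advance, at the predicted stop position. I'll back off and lift, turn to the knob's yaw, then look.

Emit:
step_arm(moves=[[[0.25,0,0,0,0,0],[0.25,0,0,0,0,0],[0.25,0,-0.6,0,0,0],[0.25,0,-1,0,0,0],[0.25,0,-1,0,0,0],[0.25,0,-1,0,0,0]]], fingers=0.3)

```text
time: 10.0
tool_pos: [573.0, 291.2, 240.5]
orientation: [-3.141, 0.002, 1.908]
ft_force: [-0.1, -1.0, -1.3]
finger_gap: 59.9
```

Emit:
step_arm(moves=[[[0.5,0.8,-1,0,0,-0.4],[0.5,0.8,-1,0,0,-0.79],[0.5,0.8,-1,0,0,-0.79],[0.5,0.8,-1,0,0,-0.79],[0.5,0.8,-1,0,0,-0.79],[0.5,0.8,-1,0,0,-0.79],[0.5,0.8,-1,0,0,-0.79],[0.5,0.8,-1,0,0,-0.79],[0.5,0.8,-1,0,0,-0.79],[0.5,0.8,-1,0,0,-0.79]]])

```text
time: 11.25
tool_pos: [631.7, 365.8, 339.1]
orientation: [-3.14, -0.003, -2.794]
ft_force: [-0.2, 0.3, -0.3]
finger_gap: 59.7
```

```bash
python3 - <<'E'
from cell import monitor, grab_frame
import cv2,numpy as np
o=monitor.get_obs();print(o['tool_pos'],o['orientation'],o['ft_force'],o['q'],o['finger_gap'])
f=grab_frame("side")["pixels"][:,:,::-1][265:430,255:410]
g=grab_frame("top")["pixels"][:,:,::-1][190:315,150:295]
f=cv2.resize(f,None,fx=3,fy=3,interpolation=2);g=cv2.resize(g,None,fx=2.2,fy=2.2,interpolation=2)
g=cv2.copyMakeBorder(g,0,f.shape[0]-g.shape[0],0,0,0)
cv2.imwrite("pics/c3.png",np.hstack([f,g]))
E
```

```text
[631.6634405  365.80919852 339.11831513] [-3.14037210e+00 -2.80458415e-03 -2.79440095e+00] [-0.19997445  0.30477696 -0.28207995] [ 4.44535375e-05  7.63195895e-01 -1.18593005e+00  1.20496801e+00
  6.94608171e-01  1.58988951e+00  8.71611458e-01] 59.657771914296184
```

View pics/c3.png

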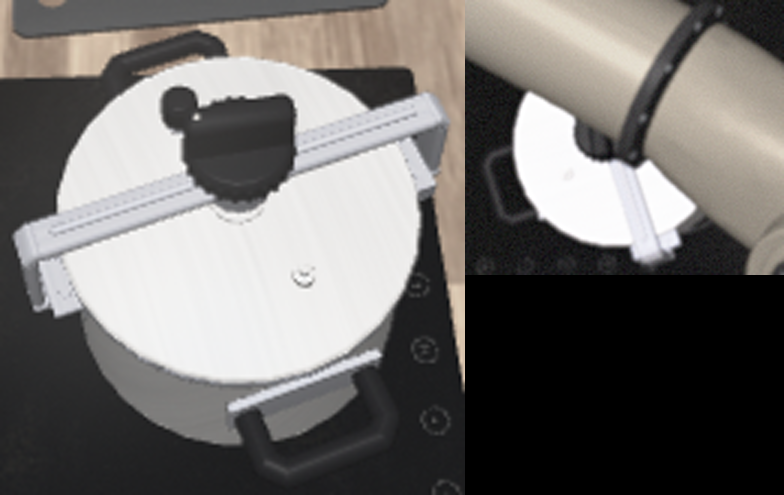

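```bash
python3 - <<'E'
from h import *
s3=lambda u,v: np.array([255+(u+.5)/3-.5,265+(v+.5)/3-.5])
a=ray('s',s3(27,240),159.7); b=ray('s',s3(435,103),159.7); d=a-b
print("bar",a,b,np.hypot(*d),np.arctan2(d[1],d[0]),(a+b)/2)
# old bar same method
a=ray('s',sc(118,400),159.7); b=ray('s',sc(408,32),159.7); d=a-b
print("old",a,b,np.hypot(*d),np.arctan2(d[1],d[0]),(a+b)/2)
# lugs from side old/new
for L in((sc(68,325),sc(483,188)),(s3(58,283),s3(418,168))):
  a,b=ray('s',L[0],112.7),ray('s',L[1],112.7); d=a-b; print("lug",a,b,np.hypot(*d),np.arctan2(d[1],d[0]))
# grip top edge ends in side: near/upper edges
for z in(215,220,224):
  a=ray('s',s3(190,112),z); b=ray('s',s3(295,97),z); d=b-a; print(z,a,b,np.hypot(*d),np.arctan2(d[1],d[0])+np.pi)
E
```

```text
bar [620.76061431 261.55195   ] [394.80753728 183.92674183] 238.9151857078705 0.3309133556039738 [507.7840758  222.73934591]
old [580.89501474 319.22628452] [437.27691852 129.57813182] 237.8919489684022 0.9226477747193761 [509.08596663 224.40220817]
lug [608.39398443 260.5744724 ] [402.75669545 193.03025248] 216.44610476330166 0.3173607769028269
lug [608.4161488  263.24841832] [401.01496859 197.72294582] 217.5059472697548 0.3060119877350158
215 [533.13982631 220.96651184] [478.45781628 213.67714237] 55.165724213806534 0.13252340851790168
220 [533.16142743 224.20661255] [478.93510963 216.977989  ] 54.7060009577789 0.13252340851790212
224 [533.17870834 226.79869312] [479.31694432 219.61866631] 54.33822235295324 0.1325234085179292
```

The bar angle is 0.331 and the lug angle about 0.31, so the bar is home. The bar midpoint also agrees with the axis. The grip's long direction is about 0.15 rad, from both its edges and the dot. Next I'll move over the knob.

Emit:
step_arm(moves=[[[0.8,-0.45,0,0,0,0],[0.8,-0.45,0,0,0,0],[0.8,-0.45,0,0,0,0]]])

```text
time: 11.72
tool_pos: [571.4, 295.2, 341.3]
orientation: [-3.139, -0.0, -2.796]
ft_force: [0.7, 0.5, 0.6]
finger_gap: 59.6
```

Emit:
step_arm(moves=[[[0.83,-0.452,0,0,0,0.095],[0.83,-0.452,0,0,0,0.095],[0.83,-0.452,0.8,0,0,0.095],[0.83,-0.452,0.8,0,0,0.095],[0.83,-0.452,0.8,0,0,0.095]]])

```text
time: 12.35
tool_pos: [509.1, 227.0, 260.9]
orientation: [3.141, -0.002, -2.983]
ft_force: [-0.8, -0.1, 1.2]
finger_gap: 59.8
```

```bash
python3 - <<'E'
from cell import monitor, grab_frame
import cv2,numpy as np
o=monitor.get_obs();print(o['tool_pos'],o['orientation'],o['ft_force'],o['wrist_torque'],o['q'],o['finger_gap'])
f=grab_frame("side")["pixels"][:,:,::-1][215:380,255:410]
cv2.imwrite("pics/c4.png",cv2.resize(f,None,fx=3.5,fy=3.5,interpolation=2))
E
```

```text
[509.05839908 226.98021529 260.92038026] [ 3.14101476e+00 -1.86611858e-03 -2.98272727e+00] [-0.79299014 -0.12254207  1.22287539] [-0.00972002 -0.05076828  0.00847327] [ 0.39381542  0.55810974 -1.27454609  1.74868554  0.55833759  1.26450727
  0.71128392] 59.771954664603754
```

View pics/c4.png

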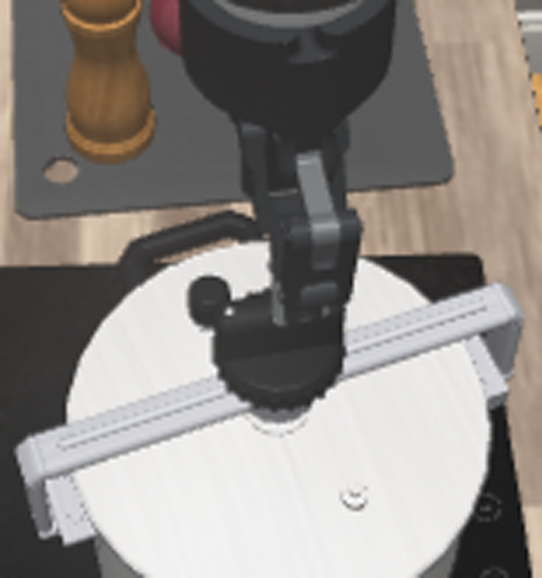

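```bash
python3 - <<'E'
from h import *
f=lambda p:((p-[255,215])*3.5)
print("near finger tip",f(proj('s',[509+5,227+36,268])),f(proj('s',[509+5+11,227+36,268])),f(proj('s',[509+5-11,227+36,268])))
print("axis at 212,223",f(proj('s',[509,226,212])),f(proj('s',[509,226,223])))
c,s=np.cos(.16),np.sin(.16)
for a,b in((29,8.5),(29,-8.5),(-29,8.5),(-29,-8.5)): print(a,b,f(proj('s',[509+a*c-b*s,226+a*s+b*c,222])))
E
```

```text
near finger tip [269.49604437 319.38927224] [241.9675807  320.19692323] [297.02400302 318.58163606]
axis at 212,223 [275.62647741 316.30507639] [275.9447687  302.58034427]
29 8.5 [214.14881588 331.27843226]
29 -8.5 [207.02148372 298.55220728]
-29 8.5 [345.29677513 309.16818658]
-29 -8.5 [336.18642247 277.06899623]
```

The near fingertip is at (300,318), where the projection predicts it to within about 3 mm. The grip outline also agrees. Descending now.

Emit:
step_arm(moves=[[[0,0,0.3,0,0,0],[0,0,0.5,0,0,0],[0,0,0.5,0,0,0],[0,0,0.5,0,0,0]]])

```text
time: 12.9
tool_pos: [509.5, 227.2, 212.4]
orientation: [3.141, 0.001, -2.983]
ft_force: [-0.2, 0.6, 0.5]
finger_gap: 59.7
```

Emit:
step_arm(moves=[[[0,0.01,0.04,0,0,0],[0,0.01,0.08,0,0,0],[0,0.01,0.08,0,0,0]]])

```text
time: 13.28
tool_pos: [508.8, 227.2, 203.1]
orientation: [-3.141, -0.0, -2.983]
ft_force: [-0.6, 0.4, -0.1]
finger_gap: 59.9
```

Emit:
step_arm(moves=[[[0,0,0,0,0,0],[0,0,0,0,0,0],[0,0,0,0,0,0],[0,0,0,0,0,0],[0,0,0,0,0,0],[0,0,0,0,0,0]]], fingers=1, force=40)

```text
time: 14.02
tool_pos: [509.4, 225.7, 203.6]
orientation: [-3.138, -0.0, -2.985]
ft_force: [-0.9, -4.9, 5.3]
finger_gap: 15.8
```

```bash
cat > o.py <<'E'
from cell import monitor
o=monitor.get_obs();print(o['time'],o['tool_pos'].round(1),o['orientation'].round(3),"F",o['ft_force'].round(2),"T",o['wrist_torque'].round(3),"gap",o['finger_gap'],"q",o['q'].round(2))
E
python3 o.py
```

```text
14.025 [509.4 225.7 203.6] [-3.138 -0.    -2.985] F [-0.92 -4.91  5.34] T [-1.096  0.312 -0.033] gap 15.832947159641376 q [ 0.35  0.61 -1.22  1.81  0.63  1.17  0.66]
```

Emit:
step_arm(moves=[[[0,-0.025,-0.01,0,0,0],[0,-0.025,-0.01,0,0,0],[0,-0.025,-0.01,0,0,0]]])

```text
time: 14.4
tool_pos: [509.3, 225.2, 203.9]
orientation: [3.141, -0.0, -2.983]
ft_force: [2.9, 3.5, -8.8]
finger_gap: 16.3
```

```bash
python3 o.py
```

```text
14.4 [509.3 225.2 203.9] [ 3.141 -0.    -2.983] F [ 2.94  3.51 -8.79] T [ 1.035 -0.498 -0.054] gap 16.337713618518176 q [ 0.36  0.61 -1.22  1.82  0.62  1.17  0.66]
```

Emit:
step_arm(moves=[[[0,0,0,0,0,0.06],[0,0,0,0,0,0.12],[0,0,0,0,0,0.18],[0,0,0,0,0,0.24],[0,0,0,0,0,0.24],[0,0,0,0,0,0.24]]])

```text
time: 15.15
tool_pos: [509.3, 225.3, 203.9]
orientation: [3.141, -0.0, 2.821]
ft_force: [3.2, 3.4, -11.5]
finger_gap: 16.0
```

```bash
python3 o.py
```

```text
15.15 [509.3 225.3 203.9] [ 3.141 -0.     2.821] F [  3.23   3.36 -11.55] T [ 1.087 -0.749  0.107] gap 15.975053207515712 q [ 0.3   0.55 -1.11  1.82  0.54  1.12  0.25]
```

Emit:
step_arm(moves=[[[-0.006,0.012,0.006,0,0,0.03],[-0.006,0.012,0.006,0,0,0.06],[-0.006,0.012,0.006,0,0,0.1],[-0.006,0.012,0.006,0,0,0.13],[-0.006,0.012,0.006,0,0,0.13]]])

```text
time: 15.78
tool_pos: [509.6, 225.5, 203.7]
orientation: [-3.14, 0.0, 2.561]
ft_force: [-1.7, -0.9, -1.4]
finger_gap: 16.1
```

```bash
python3 o.py
```

```text
15.775 [509.6 225.5 203.7] [-3.14   0.     2.561] F [-1.66 -0.87 -1.42] T [0.    0.306 0.077] gap 16.08275085305712 q [ 0.27  0.52 -1.05  1.82  0.51  1.11  0.02]
```

Side forces are nearly zero, and the knob has turned 0.74 rad with a running torque of about 0.08–0.1 N·m. From here I use 0.1 rad steps, reading the torque after each.

Emit:
step_arm(moves=[[[0,0,0,0,0,0.03],[0,0,0,0,0,0.06],[0,0,0,0,0,0.06]]])

```text
time: 16.15
tool_pos: [509.7, 225.6, 203.7]
orientation: [-3.14, 0.0, 2.442]
ft_force: [-2.1, -1.7, -0.7]
finger_gap: 16.3
```

```bash
python3 o.py
```

```text
16.15 [509.7 225.6 203.7] [-3.14   0.     2.442] F [-2.09 -1.74 -0.66] T [-0.212  0.536  0.044] gap 16.334949628796803 q [ 0.25  0.51 -1.03  1.82  0.49  1.1  -0.08]
```

Emit:
step_arm(moves=[[[0,0,0,0,0,0.03],[0,0,0,0,0,0.06],[0,0,0,0,0,0.06]]])

```text
time: 16.52
tool_pos: [509.7, 225.6, 203.7]
orientation: [-3.14, 0.0, 2.322]
ft_force: [-3.2, -2.4, 1.0]
finger_gap: 16.2
```

```bash
python3 o.py
```

```text
16.525 [509.7 225.6 203.7] [-3.14   0.     2.322] F [-3.19 -2.44  1.01] T [-0.315  0.79   0.08 ] gap 16.19566835082574 q [ 0.23  0.5  -1.    1.82  0.47  1.09 -0.19]
```

Emit:
step_arm(moves=[[[0,0,0,0,0,0.03],[0,0,0,0,0,0.06],[0,0,0,0,0,0.06]]])

```text
time: 16.9
tool_pos: [509.8, 225.6, 203.7]
orientation: [-3.14, 0.0, 2.202]
ft_force: [-4.9, -2.7, 1.9]
finger_gap: 15.7
```

```bash
python3 o.py
```

```text
16.9 [509.8 225.6 203.7] [-3.14   0.     2.202] F [-4.85 -2.74  1.89] T [-0.438  0.894  0.129] gap 15.741895023713402 q [ 0.22  0.48 -0.97  1.82  0.45  1.08 -0.29]
```

Emit:
step_arm(moves=[[[0,-0.012,0,0,0,0.025],[0,-0.012,0,0,0,0.05],[0,-0.012,0,0,0,0.05]]])

```text
time: 17.27
tool_pos: [509.7, 225.4, 203.8]
orientation: [3.141, -0.0, 2.102]
ft_force: [-1.0, -0.4, -2.4]
finger_gap: 15.7
```

```bash
python3 o.py
```

```text
17.275 [509.7 225.4 203.8] [ 3.141 -0.     2.102] F [-0.99 -0.37 -2.42] T [0.057 0.086 0.141] gap 15.733391385227058 q [ 0.2   0.47 -0.95  1.82  0.44  1.07 -0.38]
```

Emit:
step_arm(moves=[[[0,0,0,0,0,0.025],[0,0,0,0,0,0.05],[0,0,0,0,0,0.05]]])

```text
time: 17.65
tool_pos: [509.8, 225.5, 203.8]
orientation: [3.14, -0.0, 2.002]
ft_force: [-0.0, 0.4, -2.8]
finger_gap: 16.0
```

```bash
python3 o.py
```

```text
17.65 [509.8 225.5 203.8] [ 3.14  -0.     2.002] F [-0.01  0.37 -2.77] T [ 0.183 -0.159  0.106] gap 15.975060017492098 q [ 0.19  0.47 -0.93  1.82  0.42  1.06 -0.47]
```

Emit:
step_arm(moves=[[[0,0,0,0,0,0.03],[0,0,0,0,0,0.06],[0,0,0,0,0,0.06]]])

```text
time: 18.02
tool_pos: [510.0, 225.5, 203.8]
orientation: [3.14, -0.0, 1.882]
ft_force: [2.2, 0.1, -4.2]
finger_gap: 15.7
```

```bash
python3 o.py
```

```text
18.025 [510.  225.5 203.8] [ 3.14  -0.     1.882] F [ 2.25  0.14 -4.18] T [ 0.301 -0.596  0.246] gap 15.684308634042777 q [ 0.17  0.46 -0.9   1.82  0.41  1.06 -0.57]
```

Torque is up to 0.25 N·m, so the screw has come up hard. Smaller steps from here.

Emit:
step_arm(moves=[[[0,0,0,0,0,0.025],[0,0,0,0,0,0.025]]])

```text
time: 18.27
tool_pos: [510.0, 225.3, 203.8]
orientation: [3.14, -0.0, 1.832]
ft_force: [3.6, 1.6, -4.1]
finger_gap: 16.1
```

```bash
python3 o.py
```

```text
18.275 [510.  225.3 203.8] [ 3.14  -0.     1.832] F [ 3.58  1.59 -4.11] T [ 0.431 -0.846  0.229] gap 16.12392217833442 q [ 0.16  0.45 -0.89  1.82  0.4   1.05 -0.62]
```

Emit:
step_arm(moves=[[[0,0,0,0,0,0.025],[0,0,0,0,0,0.025]]])

```text
time: 18.52
tool_pos: [510.0, 225.4, 203.8]
orientation: [3.14, -0.0, 1.782]
ft_force: [6.0, 1.7, -6.9]
finger_gap: 15.8
```

```bash
python3 o.py
```

```text
18.525 [510.  225.4 203.8] [ 3.14  -0.     1.782] F [ 6.    1.74 -6.95] T [ 0.473 -1.067  0.272] gap 15.802559114464339 q [ 0.15  0.45 -0.88  1.83  0.39  1.05 -0.66]
```

Emit:
step_arm(moves=[[[0,0.012,0.004,0,0,0.025],[0,0.012,0.004,0,0,0.025]]])

```text
time: 18.77
tool_pos: [510.3, 225.5, 203.7]
orientation: [-3.141, 0.0, 1.732]
ft_force: [-1.0, 0.2, 1.8]
finger_gap: 16.0
```

```bash
python3 o.py
```

```text
18.775 [510.3 225.5 203.7] [-3.141  0.     1.732] F [-0.95  0.25  1.84] T [-0.016 -0.037  0.298] gap 15.996315639920274 q [ 0.15  0.45 -0.87  1.82  0.39  1.05 -0.71]
```

Emit:
step_arm(moves=[[[0,0,0,0,0,0.02],[0,0,0,0,0,0.02]]])

```text
time: 19.02
tool_pos: [510.4, 225.5, 203.7]
orientation: [3.141, 0.0, 1.69]
ft_force: [-0.4, 0.2, 4.6]
finger_gap: 15.7
```

```bash
python3 o.py
```

```text
19.025 [510.4 225.5 203.7] [3.141 0.    1.69 ] F [-0.4   0.24  4.63] T [-0.078  0.184  0.396] gap 15.698741392981773 q [ 0.14  0.44 -0.86  1.82  0.38  1.05 -0.75]
```

Emit:
step_arm(moves=[[[0,0,0,0,0,0.015],[0,0,0,0,0,0.015]]])

```text
time: 19.27
tool_pos: [510.5, 225.5, 203.6]
orientation: [3.141, 0.0, 1.659]
ft_force: [0.1, -0.7, 5.2]
finger_gap: 16.0
```

```bash
python3 o.py
```

```text
19.275 [510.5 225.5 203.6] [3.141 0.    1.659] F [ 0.14 -0.74  5.23] T [-0.154  0.228  0.462] gap 15.991771066922368 q [ 0.13  0.44 -0.85  1.82  0.38  1.05 -0.77]
```

Emit:
step_arm(moves=[[[0,0,0,0,0,0.015],[0,0,0,0,0,0.015]]])

```text
time: 19.52
tool_pos: [510.3, 225.5, 203.6]
orientation: [-3.141, 0.0, 1.629]
ft_force: [-1.8, -1.6, 6.5]
finger_gap: 16.1
```

```bash
python3 o.py
```

```text
19.525 [510.3 225.5 203.6] [-3.141  0.     1.629] F [-1.83 -1.58  6.54] T [-0.222  0.424  0.209] gap 16.094029403266266 q [ 0.13  0.44 -0.84  1.82  0.38  1.05 -0.8 ]
```

The torque fell sharply. I'll hold still, read again and look.

Emit:
step_arm(moves=[[[0,0,0,0,0,0],[0,0,0,0,0,0]]])

```text
time: 19.77
tool_pos: [509.8, 225.5, 203.6]
orientation: [-3.14, 0.0, 1.629]
ft_force: [-3.5, -1.0, 8.0]
finger_gap: 15.9
```

```bash
python3 o.py; python3 - <<'E'
from cell import grab_frame
import cv2
f=grab_frame("side")["pixels"][:,:,::-1][255:400,240:410]
cv2.imwrite("pics/c5.png",cv2.resize(f,None,fx=4,fy=4,interpolation=2))
E
python3 o.py
```

```text
19.775 [509.8 225.5 203.6] [-3.14   0.     1.629] F [-3.51 -0.98  7.95] T [-0.19   0.773 -0.09 ] gap 15.893100014817623 q [ 0.13  0.44 -0.84  1.83  0.37  1.05 -0.8 ]
19.825 [509.8 225.4 203.6] [-3.14   0.     1.628] F [-4.06 -1.23  7.36] T [-0.235  0.696 -0.061] gap 16.32206840218553 q [ 0.13  0.44 -0.84  1.83  0.37  1.05 -0.8 ]
```

View pics/c5.png

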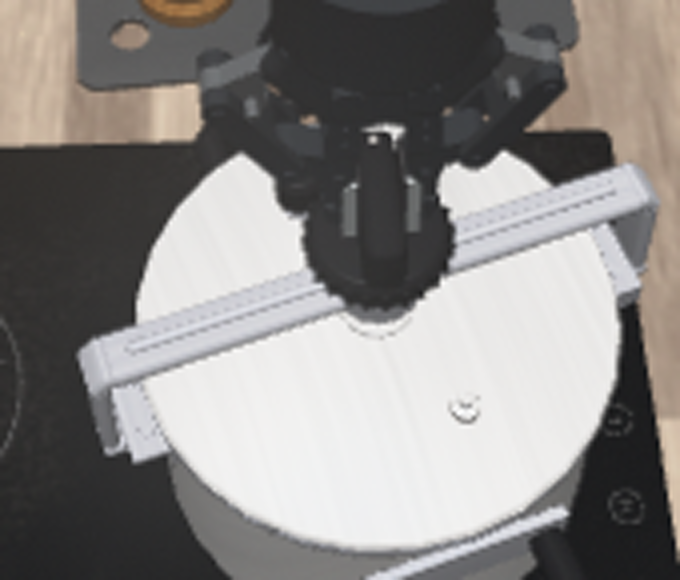

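The knob dot is at (375,143), the grip sits parallel in the pads, and the bar is still home. The torque went from 0.46 to slightly negative, so the clutch has clicked once. A small forward nudge of 0.06 rad will show whether the clutch is resting in its next notch. It is far too small to cause a second click.

Emit:
step_arm(moves=[[[0,-0.008,-0.006,0,0,0.015],[0,-0.008,-0.006,0,0,0.03],[0,-0.008,-0.006,0,0,0.03]]])

```text
time: 20.2
tool_pos: [509.7, 225.4, 203.7]
orientation: [-3.142, -0.0, 1.569]
ft_force: [0.4, 1.8, -0.4]
finger_gap: 16.0
```

```bash
python3 o.py
```

```text
20.2 [509.7 225.4 203.7] [-3.142 -0.     1.569] F [ 0.38  1.84 -0.4 ] T [ 0.187 -0.2    0.106] gap 16.029916512276152 q [ 0.12  0.43 -0.83  1.83  0.37  1.04 -0.85]
```

Emit:
step_arm(moves=[[[0,0,0,0,0,0.015],[0,0,0,0,0,0.03],[0,0,0,0,0,0.03]]])

```text
time: 20.58
tool_pos: [509.8, 225.4, 203.8]
orientation: [3.141, -0.0, 1.509]
ft_force: [1.6, 1.7, -2.0]
finger_gap: 16.3
```

```bash
python3 o.py
```

```text
20.575 [509.8 225.4 203.8] [ 3.141 -0.     1.509] F [ 1.56  1.67 -2.04] T [ 0.257 -0.49   0.14 ] gap 16.253451312299184 q [ 0.11  0.43 -0.82  1.83  0.36  1.04 -0.91]
```

Torque is only 0.14 N·m, well below a second click. Releasing and lifting clear.

Emit:
step_arm(moves=[[[0,0,0,0,0,0],[0,0,0,0,0,0],[0,0,0,0,0,0],[0,0,0,0,0,0],[0,0,-0.5,0,0,0],[0,0,-1,0,0,0],[0,0,-1,0,0,0],[0,0,-1,0,0,0]]], fingers=0.3)

```text
time: 21.58
tool_pos: [509.4, 225.0, 303.4]
orientation: [-3.141, 0.001, 1.51]
ft_force: [0.3, -0.6, -0.1]
finger_gap: 59.4
```

Emit:
step_arm(moves=[[[1,0,-0.5,0,0,0],[1,0,-0.5,0,0,0],[1,0,-0.5,0,0,0]]])

```text
time: 21.95
tool_pos: [514.1, 329.4, 353.8]
orientation: [-3.14, -0.003, 1.516]
ft_force: [-0.2, 0.7, -0.6]
finger_gap: 59.8
```

```bash
python3 o.py; python3 - <<'E'
from cell import grab_frame
import cv2
f=grab_frame("side")["pixels"][:,:,::-1]
cv2.imwrite("pics/side_end.png",f)
f=f[265:430,255:410]
cv2.imwrite("pics/c6.png",cv2.resize(f,None,fx=3.5,fy=3.5,interpolation=2))
cv2.imwrite("pics/top_end.png",grab_frame("top")["pixels"][:,:,::-1])
E
```

```text
21.95 [514.1 329.4 353.8] [-3.140e+00 -3.000e-03  1.516e+00] F [-0.2   0.67 -0.57] T [-0.036  0.029  0.02 ] gap 59.79939065976746 q [-0.04  0.4  -0.87  1.51  0.31  1.37 -0.98]
```

View pics/c6.png

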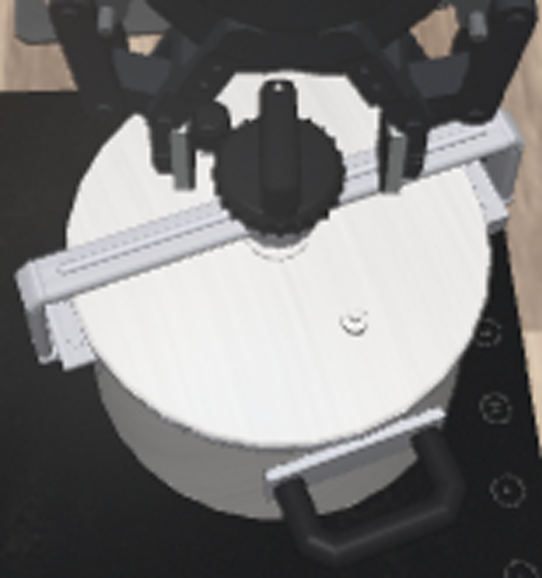

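```bash
python3 - <<'E'
from h import *
ax=np.array([509.2,225.3])
for n,p in(("start",sc(229,136)),("held 1.629",np.array([240+375.5/4-.5,255+143.5/4-.5])),("end",sc(280,88))):
    d=ray('s',p,223.7)-ax; print(n,d,np.arctan2(d[1],d[0]))
E
```

```text
start [20.90550601  4.09962497] 0.1936453075907204
held 1.629 [ -0.4584971 -19.1485163] -1.5947360151087873
end [ -2.48038588 -20.17956596] -1.6930985835433985
```

After release the knob stayed where I left it: dot angle −1.69, against −1.63 implied by the hand's yaw, the same offset as while held. So it is resting in a notch and did not spring back. The torque readings don't prove the screw is fully loaded, though. I'll regrip and add a little torque, well short of the 0.46 that clicked.

Emit:
step_arm(moves=[[[-1,0,0.5,0,0,0],[-1,0,0.5,0,0,0],[-1,0,0.5,0,0,0]]])

```text
time: 22.42
tool_pos: [509.4, 217.8, 300.2]
orientation: [-3.137, 0.007, 1.501]
ft_force: [-0.6, -0.1, 0.2]
finger_gap: 59.7
```

Emit:
step_arm(moves=[[[0,0,0.4,0,0,0],[0,0,0.8,0,0,0],[0,0,1,0,0,0],[0,0,1,0,0,0]]])

```text
time: 22.92
tool_pos: [509.0, 224.8, 202.8]
orientation: [-3.139, 0.001, 1.51]
ft_force: [-0.0, 1.0, 0.3]
finger_gap: 60.0
```

Emit:
step_arm(moves=[[[0,0,0,0,0,0],[0,0,0,0,0,0],[0,0,0,0,0,0],[0,0,0,0,0,0],[0,0,0,0,0,0]]], fingers=1)

```text
time: 23.55
tool_pos: [509.8, 225.9, 205.4]
orientation: [3.14, -0.0, 1.51]
ft_force: [-2.7, -1.0, 5.9]
finger_gap: 16.1
```

```bash
python3 o.py
```

```text
23.55 [509.8 225.9 205.4] [ 3.14 -0.    1.51] F [-2.68 -1.04  5.94] T [-0.225  0.55   0.013] gap 16.106910564468972 q [ 0.12  0.43 -0.83  1.83  0.36  1.04 -0.91]
```

Emit:
step_arm(moves=[[[0,0,0,0,0,0.02],[0,0,0,0,0,0.02],[0,0,0,0,0,0.02]]])

```text
time: 23.92
tool_pos: [509.9, 226.0, 205.3]
orientation: [3.14, -0.001, 1.47]
ft_force: [-2.8, -0.3, 6.1]
finger_gap: 16.0
```

```bash
python3 o.py
```

```text
23.925 [509.9 226.  205.3] [ 3.14e+00 -1.00e-03  1.47e+00] F [-2.81 -0.32  6.08] T [-0.137  0.511  0.129] gap 15.987796493274333 q [ 0.11  0.43 -0.82  1.83  0.36  1.04 -0.95]
```

Emit:
step_arm(moves=[[[0,0,0,0,0,0.02],[0,0,0,0,0,0.02],[0,0,0,0,0,0.02]]])

```text
time: 24.3
tool_pos: [510.0, 226.0, 205.3]
orientation: [3.14, -0.001, 1.431]
ft_force: [-1.5, -1.0, 5.0]
finger_gap: 16.1
```

```bash
python3 o.py
```

```text
24.3 [510.  226.  205.3] [ 3.140e+00 -1.000e-03  1.431e+00] F [-1.48 -0.98  5.04] T [-0.188  0.453  0.197] gap 16.129376246921233 q [ 0.11  0.43 -0.81  1.83  0.35  1.04 -0.98]
```

Torque rises steadily with angle (0.01, 0.13, 0.20 N·m). So the screw is tight and the clutch sits in its first notch, with about half the travel left before a second click. I'll stop here, release and clear off.

Emit:
step_arm(moves=[[[0,0,0,0,0,0],[0,0,0,0,0,0],[0,0,0,0,0,0],[0,0,0,0,0,0],[0,0,-0.5,0,0,0],[0,0,-1,0,0,0],[0,0,-1,0,0,0],[0,0,-1,0,0,0]]], fingers=0.3)

```text
time: 25.3
tool_pos: [509.5, 225.0, 303.4]
orientation: [-3.141, 0.001, 1.43]
ft_force: [0.7, -0.1, -0.1]
finger_gap: 59.6
```

Emit:
step_arm(moves=[[[1,0,-0.5,0,0,0],[1,0,-0.5,0,0,0],[1,0,-0.5,0,0,0],[1,0,-0.5,0,0,0]]])

```text
time: 25.8
tool_pos: [523.4, 323.3, 351.9]
orientation: [-3.14, 0.003, 1.43]
ft_force: [0.6, -0.9, -0.7]
finger_gap: 59.8
```

```bash
python3 o.py; python3 - <<'E'
from cell import grab_frame
import cv2
f=grab_frame("side")["pixels"][:,:,::-1]
cv2.imwrite("pics/c7.png",cv2.resize(f[140:430,230:430],None,fx=2,fy=2,interpolation=2))
c=f[265:430,255:410]; cv2.imwrite("pics/c8.png",cv2.resize(c,None,fx=3.5,fy=3.5,interpolation=2))
E
```

```text
25.8 [523.4 323.3 351.9] [-3.14e+00  3.00e-03  1.43e+00] F [ 0.62 -0.93 -0.67] T [-0.013  0.002  0.008] gap 59.821986602629 q [-0.04  0.41 -0.85  1.5   0.31  1.37 -1.05]
```

View pics/c8.png

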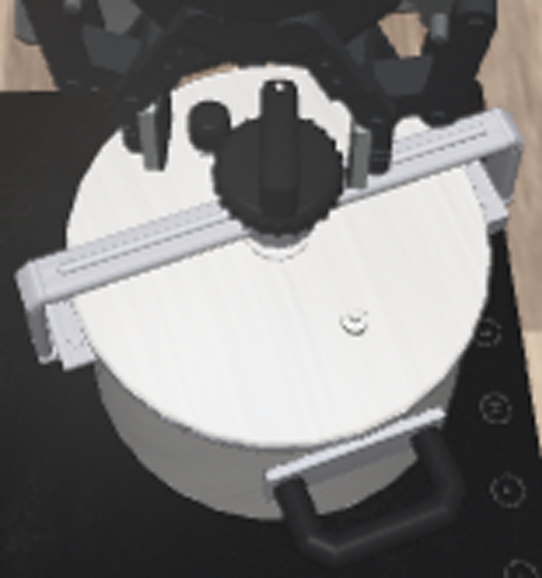

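The dot is at (280,88), the same rest position as before the nudge. The knob sprang back into the same notch, so there was one click and no second. The bar is home and the lugs have not moved.

```bash
python3 -c "
from cell import hand_in; print(hand_in())"; python3 o.py
```

```text
the job is handed in; nothing more can be done
None
the job is handed in; nothing more can be done
```

The bar is home under both lugs and the knob's clutch has clicked once. I handed the job in at 25.8 s with the gripper clear of everything.

- **Bar:** I pushed end a clockwise with closed fingers until it met the stops at about 9 N. In the picture the bar then lay at 0.33 rad and the lugs at about 0.31 rad, so it was within about 0.02 rad of home. It looked the same in the last picture.
- **Knob:** It turned lightly for about 1.3 rad. The wrist torque then rose to 0.46 N·m and dropped to about zero, which I took as the first click.
- **Check on the click:** After letting go I gripped the knob again and turned it 0.08 rad. The torque rose steadily to 0.20 N·m, so the screw was tight. On release the knob went back to the same place (dot at the same pixel), so there was no second click.
- **Cooker:** The lugs showed no visible shift between the first and last side views.

**What I could not confirm:**
- I could not read the slip angle or the force of the screw on the bar. Both are inferred from torque and knob position.
- The 0.46 N·m peak was above the stated 0.35, probably because the knob's running friction of about 0.1 adds to it.
- I did not recheck the onion, lemon and pepper mill in a final picture, but the arm stayed well above them.

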